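# Shut the tool chest and snap its padlock

## Robot

A 6-joint arm with a two-finger parallel gripper is mounted at the origin on a cart in front of the work surface, level with it; the furniture and walls round the work are solid. World frame = base frame: x ahead of the robot, y to its left, z up, the work surface at z = 0. Lengths are in m, angles in degrees, forces in N, time in s.
With the tool pointing down it reaches from about 0.325 to 0.775 m from the base axis. Payload 5.5 kg.
Tool frame: the origin (TCP) lies midway between the tips of the shut fingers; the grasp point (between the pads) lies 19 mm behind it (bot.grip_point_offset is the distance from the TCP to the grasp point, in m); z points along the fingers, y is the line along which they close (so a half turn about z gives the same grasp; the last joint's range is limited). The gripper opens to 85 mm and grips with 20 to 120 N. Pads are 22 mm wide; open, the fingers measure 114 mm over their backs; the gripper's body (76 mm by 85 mm) begins 54 mm behind the grasp point. The pads swing forward as they close: fully open they stand 13 mm farther back than shut.
Start: joints at [68.6, 5.22, 70.514, -0, 104.267, -3.249], TCP at [0.187, 0.57, 0.231] pointing down, gripper open.
Joint ranges: [-164.24, 164.24], [-49.07, 125.15], [9.68, 141.18], [-86.29, 266.29], [3.28, 154.24], [-151.56, 151.56]. Speed limits (degrees/s): [147.25, 147.25, 172.46, 180, 180, 180].

## Interface

Orientations are given as a 3x3 rotation matrix whose columns are the frame's x, y, z axes.
In Python, from cell import bot, imaging, finish_job gives the robot as it stands. The module is installed in compiled form; this text tells all that it offers.
- The arm moves only by the tool play_rows, never from a script. Its argument "steps" is text: rows parted by semicolons, each of 7 numbers parted by spaces: the shift along the tool's x, y, z in mm, then the turn, a rotation vector about the tool's x, y, z in degrees, then the finger opening in mm, from 0 to 85.4. In form: x y z wx wy wz claw; .... A call has 1 to 5 rows; each row shifts and turns the commanded pose from where the row before left it, along the tool's axes as they then stand; what a row does not reach is not made up. A row lasts 1/12 s, in which the tool goes at most 41.7 mm and 7.16 degrees, less where a joint would pass 70% of its speed; a pose out of reach is approached as far as the arm can. A call with a gripper value outside its range is refused whole. The fingers move at their own pace and stop on an object; "force" is the grip in N (left out, the last holds). Time passes only in rows, so rows that do not move let the fingers close. It gives the time, the measured TCP pose, the force, the opening and the grip force at its end, in the units of the state.
- bot.observe(): the state, without advancing time (a new reading comes with each control period).
- imaging.get_image(name): name is "side" or "top"; returns the picture (420x560x3 uint8, blue, green, red); there is no depth.
- imaging.calibration(name): a dict with "fx", "fy", "cx", "cy" (pixels), "cam_to_world" (4x4, takes a point from camera to world coordinates). Camera axes: x right, y down, z forward; pixel columns grow to the right and rows downward; lengths in m; the calibration is good to about 2 mm. A picture is of the moment at which its call begins. calibration takes no time and is no camera call.
- finish_job(): hands the job in; it is judged then, once.
Trained networks look in the newest picture that a camera, given by its name, has taken for a name from the list of things; names that differ only in an ending like _2 or _b are one class to them, and where a whole thing is asked for, a point or a joint stands for the part that bears it (a point fixed in the world has none). Each returns a list of dicts, best first, with "p" (0 to 1); they miss things now and then, are a little off and sometimes report something else, mostly with a low value. They report only what shows in the picture. A call takes as long as a camera call.
- imaging.search_frame(camera, name): "box" ([centre column, centre row, width, height] in pixels, round what is visible of it).
The state is a dict: "time": time; "q": joint angles; "qvel": joint speeds; "effort": joint torques, N m; "ee_pos": TCP position; "tcp_rot": TCP orientation; "ft_force": force on the tool from outside, world axes, zero at the start; "torque": the same for the moment, N m; "grip_width": finger opening in m; "grip_force": force on a finger pad.
Only numpy, scipy, OpenCV 4.12 (cv2) and the standard library are available. Lean on these libraries where they do the work, as an engineer would, in place of code of your own. Each camera call takes 0.05 s, during which the arm holds its last target. There are 200 camera calls.

## Task

Shut the lid of the blue tool chest, then swing the open padlock shackle round until its short leg stands over the hole in the lid's hasp plate. Press it gently down until you feel the hidden pawl click and it stays down by itself, without forcing it against the bottom of the lock, then let go; leave the other things on the table alone.

Things in the scene. Friction and masses are not known exactly. Their poses are not given: they have to be found in the camera images.
- chest: Low blue steel tool chest, fixed, 130 deep (x) x 220 wide (y) x 80 mm high. Origin: centre of its underside; its front looks along its own -x (roughly to the robot). A brass padlock body, 40 (x) x 84 (y) x 80 mm high, is bolted to the middle of its front wall, centre at chest x = -0.085. Two upright holes in the lock's top, 42 mm apart along y, take the shackle's legs
- lid (a joint): hinge of the lid (134 x 224 x 5.5 mm) along the chest's back edge at chest x = 0.065, z = 0.080; rad: 0 shut, larger = front edge higher; starts at 0.5 to 0.85. Stiff, stays where put; 2 to 5 N down at its front moves it. A steel hasp plate (34 x 32 x 4 mm) at its front edge lies on the lock when shut, its 12.4 mm hole over the lock hole, its top 84.5 mm above the table
- lid_front (a point): point on the top face of the lid, in the middle of its width, 13 mm behind its front edge and 120 mm from the hinge; 86.5 mm above the table when the lid is shut. The lid can be pressed anywhere along its front
- heel_hole (a point): mouth of the heel hole, at chest (-0.085, -0.021, 0.080): the long leg stands 46 mm deep in it on a light spring (a net 2.5 N up, 4 N when locked) and turns about its upright axis
- lock_hole (a point): centre of the lock hole for the short leg, at chest (-0.085, +0.021), at the level of the shut hasp plate's top (84.5 mm above the table). The hole is 12.4 mm wide, its axis upright
- lock_works: key plug (steel disc, 18 mm wide) on the lock's front and, unseen inside the lock body, the pawl and the solid bottom under the lock hole. Origin: inside the lock at chest (-0.085, 0, 0.030), fixed to the chest. Pressing the shackle on these works with more than 15 N damages them
- shackle: Loose U-shaped steel shackle of 10 mm round bar, 110 g, legs 42 mm apart between axes, 107 mm high, bow upward, long leg in the heel hole. Origin: foot of the long leg; z up, y towards the short leg. Turns freely about the long leg; starts swung 0.85 to 1.35 rad open (counterclockwise from above, to the chest's front), clear of the closing lid; its yaw equals the chest's when the short leg is over the lock hole
- shackle_bow (a point): middle of the shackle's straight top, on the bar's axis, 102 mm above the shackle's origin (136 mm above the table while up, 106 to 122 mm when locked); the bar runs along the shackle's y, straight for 24 mm; it can be gripped across its 10 mm or pressed from above.
- shackle_toe (a point): rounded foot of the short leg, its lowest point; while up, 5 mm above the shut hasp plate. Pressed down it clicks after 15 to 29 mm (hidden, differs from start to start): over the last 6 mm the push needed rises from 3 to 9-12 N, then it drops suddenly, and 2 mm farther the leg meets a solid bottom. Clicked, it stays down when let go (rises at most 2 mm); else the spring lifts it again
- wood_block: loose beech block 55 x 110 x 38 mm, bystander; origin under its centre
- cork_sander: loose cork sanding block 60 x 102 x 35 mm, bystander; origin under its centre
- pigment_jar_blue: loose glass jar with blue pigment and black cap, 51 mm wide, 75 high, bystander; origin under its centre
- pigment_jar_red: loose glass jar with red pigment and black cap, 51 mm wide, 75 high, bystander; origin under its centre
- masking_tape: loose roll of masking tape, 99 mm wide, 25 high, bystander; origin under its centre

How it is judged:
By the outcome, as a careful person would: the job done as asked, in the order asked, and still so for the second after the job is handed in, with the robot touching nothing.
It also fails if it takes over 72 s, if anything falls off the work surface, if the arm or the gripper's body presses on something with over 40 N, if the wrist force passes 120 N, or if a joint passes its speed limit or range.

## Working session

There is one attempt and no reset: what is moved stays moved. The work goes in short steps, Python scripts to look and compute and a tool call to move; the robot and the scene stay as the last step left them, time stands still between calls to the robot, and variables do not carry over. Pictures are saved under pics/ and viewed, at most 10 in all, crops included, and the job is handed in when it is done.

Besides the shell and the picture viewer there is one more tool, called after "Emit:" as name(argument=value, ...), one argument or row to a line, values as JSON. play_rows: Moves the arm, as the interface text tells. Its arguments: {"type":"object","properties":{"steps":{"type":"string"},"force":{"type":"number"}},"required":["steps"]}

```bash
mkdir -p pics
python3 - <<'E'
from cell import bot,imaging
import cv2,numpy as np
ims=[]
for n in("top","side"):
    im=imaging.get_image(n);cv2.imwrite(f"pics/{n}0.png",im)
    c=imaging.calibration(n);print(n,c["fx"],c["cx"],c["cy"],np.round(c["cam_to_world"],3).tolist())
    for o in("chest","lid","shackle","lock_works","shackle_bow","shackle_toe","lid_front","heel_hole"):
        print(o,[(np.round(d["box"]).tolist(),round(d["p"],2)) for d in imaging.search_frame(n,o)[:2]])
s=bot.observe();print({k:np.round(v,3).tolist() for k,v in s.items()})
E
```

```text
top 389.72284653892984 282.5505020996739 208.74937276450652 [[-0.029, -0.998, 0.056, 0.491], [-1.0, 0.028, -0.01, -0.032], [0.009, -0.057, -0.998, 1.09], [0.0, 0.0, 0.0, 1.0]]
chest [([293.0, 189.0, 96.0, 75.0], 0.69)]
lid [([295.0, 182.0, 97.0, 50.0], 0.62)]
shackle [([301.0, 225.0, 12.0, 18.0], 0.53), ([294.0, 182.0, 100.0, 54.0], 0.4)]
lock_works []
shackle_bow [([295.0, 192.0, 94.0, 72.0], 0.73)]
shackle_toe [([301.0, 223.0, 6.0, 21.0], 0.63), ([412.0, 247.0, 41.0, 36.0], 0.4)]
lid_front [([296.0, 183.0, 92.0, 54.0], 0.77)]
heel_hole [([295.0, 192.0, 96.0, 73.0], 0.69)]
side 402.23002519587385 280.59329557087824 216.71566058129605 [[0.869, -0.286, 0.404, 0.013], [-0.495, -0.483, 0.722, -0.992], [-0.012, -0.827, -0.561, 0.837], [0.0, 0.0, 0.0, 1.0]]
chest [([304.0, 227.0, 72.0, 77.0], 0.57), ([279.0, 223.0, 18.0, 11.0], 0.16)]
lid [([311.0, 212.0, 62.0, 43.0], 0.59)]
shackle [([278.0, 225.0, 16.0, 17.0], 0.65)]
lock_works []
shackle_bow [([278.0, 224.0, 16.0, 16.0], 0.46)]
shackle_toe [([310.0, 210.0, 54.0, 39.0], 0.49), ([281.0, 225.0, 15.0, 17.0], 0.44)]
lid_front [([309.0, 210.0, 51.0, 39.0], 0.88)]
heel_hole [([303.0, 226.0, 64.0, 79.0], 0.83)]
{'time': 0.9, 'q': [68.601, 5.219, 70.514, 0.0, 104.266, -3.25], 'qvel': [0.071, -0.042, 0.049, 0.043, 0.079, 0.036], 'effort': [-0.001, -45.846, -41.81, -0.0, 0.001, -0.0], 'ee_pos': [0.187, 0.57, 0.231], 'tcp_rot': [[-0.95, 0.312, 0.0], [0.312, 0.95, 0.0], [0.0, 0.0, -1.0]], 'ft_force': [-0.091, 0.206, 0.874], 'torque': [0.041, -0.037, 0.029], 'grip_force': 0.0, 'grip_width': 0.085}
```

View pics/top0.png

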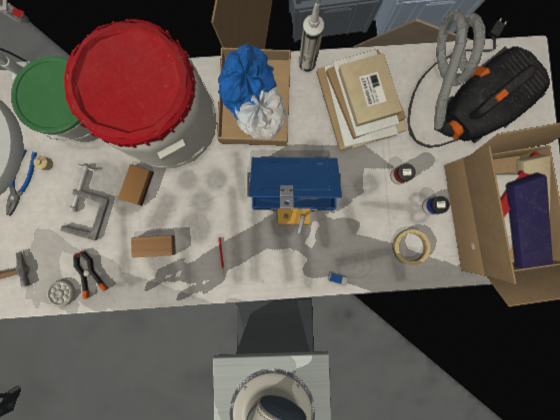

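View pics/side0.png

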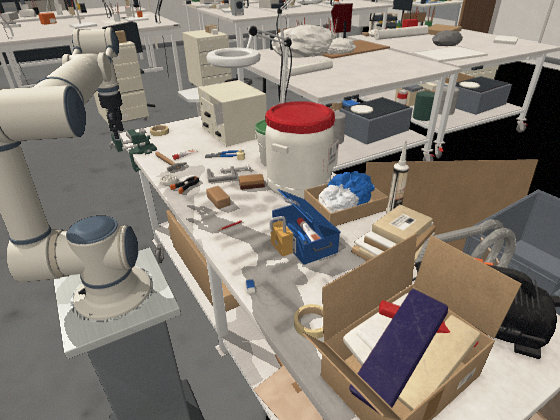

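Top: chest around (295,187), lock body near (294,216), shackle running down to about (300,233). Side: lock at (283,238), shackle at (278,224). Enlarging both.

Run:
```python
import cv2,numpy as np
a=cv2.imread("pics/top0.png")[145:245,235:355];b=cv2.imread("pics/side0.png")[180:270,260:350]
a=cv2.resize(a,None,fx=5,fy=5,interpolation=cv2.INTER_CUBIC);b=cv2.resize(b,None,fx=6,fy=6,interpolation=cv2.INTER_CUBIC)
cv2.imwrite("pics/a.png",a);cv2.imwrite("pics/b.png",b)
```

```text
(no output)
```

View pics/a.png

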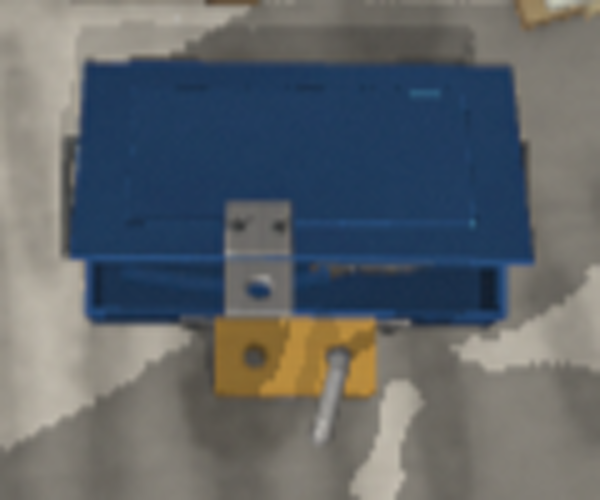

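View pics/b.png

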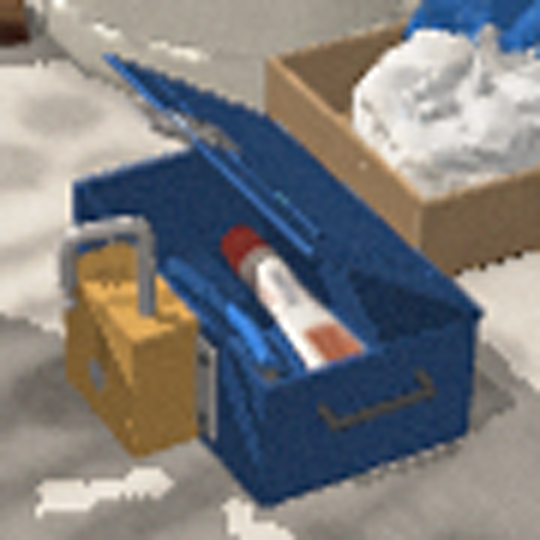

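```bash
cat > h.py <<'E'
from cell import bot,imaging
import numpy as np,cv2
def ray(n,u,v,z):
    c=imaging.calibration(n);T=np.array(c["cam_to_world"]);d=T[:3,:3]@[(u-c["cx"])/c["fx"],(v-c["cy"])/c["fy"],1]
    return T[:3,3]+d*(z-T[2,3])/d[2]
def proj(n,p):
    c=imaging.calibration(n);T=np.array(c["cam_to_world"]);q=T[:3,:3].T@(np.array(p)-T[:3,3]);return np.array([c["fx"]*q[0]/q[2]+c["cx"],c["fy"]*q[1]/q[2]+c["cy"]])
E
python3 - <<'E'
from h import *
f=lambda u,v,z:ray("top",235+(u+.5)/5-.5,145+(v+.5)/5-.5,z)
g=lambda u,v,z:ray("side",260+(u+.5)/6-.5,180+(v+.5)/6-.5,z)
P={}
for n,u,v,z in [("lockBL",215,318,.08),("BR",376,318,.08),("FR",376,397,.08),("FL",215,395,.08),("lockhole",255,356,.08),("heel",338,353,.08),("bowheel",338,352,.136),("toe",320,440,.132),("chestFL",88,322,.08),("chestFR",503,322,.08),("lidBL",85,62,.082),("lidBR",513,67,.082),("hasp",259,288,.14)]:
    print(n,f(u,v,z).round(4))
for n,u,v,z in [("FRcorner top",137,335,.08),("lock R",200,310,.08),("bowheelS",148,222,.136),("bowtoeS",72,235,.136),("chestbase FR",265,505,0),("lockbase",138,455,0),("chest FR top",268,388,.08)]: print(n,g(u,v,z).round(4))
E
```

```text
lockBL [ 0.5494 -0.0296  0.08  ]
BR [ 0.547  -0.1132  0.08  ]
FR [ 0.506  -0.1119  0.08  ]
FL [ 0.5095 -0.0285  0.08  ]
lockhole [ 0.5291 -0.0498  0.08  ]
heel [ 0.5294 -0.0929  0.08  ]
bowheel [ 0.5277 -0.0895  0.136 ]
toe [ 0.4849 -0.0796  0.132 ]
chestFL [0.5492 0.0363 0.08  ]
chestFR [ 0.5431 -0.1792  0.08  ]
lidBL [0.6849 0.0344 0.082 ]
lidBR [ 0.6762 -0.189   0.082 ]
hasp [ 0.56   -0.0517  0.14  ]
FRcorner top [ 0.5106 -0.1117  0.08  ]
lock R [ 0.5504 -0.1095  0.08  ]
bowheelS [ 0.5272 -0.0952  0.136 ]
bowtoeS [ 0.4877 -0.0856  0.136 ]
chestbase FR [ 0.5469 -0.1822 -0.    ]
lockbase [ 0.5098 -0.1127  0.    ]
chest FR top [ 0.5455 -0.1843  0.08  ]
```

Emit:
play_rows(
  steps="-31 -23 0 0 0 0 0; -31 -23 0 0 0 0 0; -31 -23 0 0 0 0 0; -31 -23 0 0 0 0 0; -31 -23 0 0 0 0 0",
  force=30,
)

```text
time: 1.32
ee_pos: [0.299, 0.4111, 0.2313]
tcp_rot: [[-0.95, 0.311, 0.0], [0.311, 0.95, 0.0], [-0.0, 0.0, -1.0]]
ft_force: [0.7, 0.2, -0.2]
grip_width: 0.0257
grip_force: 0.0
```

Emit:
play_rows(
  steps="-31 -23 0 0 0 0 0; -31 -23 0 0 0 0 0; -31 -23 0 0 0 0 0; -31 -23 0 0 0 0 0; -31 -23 0 0 0 0 0",
)

```text
time: 1.73
ee_pos: [0.4105, 0.2533, 0.2316]
tcp_rot: [[-0.95, 0.311, 0.001], [0.311, 0.95, 0.0], [-0.001, 0.001, -1.0]]
ft_force: [-0.1, -0.2, -0.9]
grip_width: 0.0
grip_force: 0.0
```

Emit:
play_rows(
  steps="-31 -23 0 0 0 0 0; -31 -23 0 0 0 0 0; -31 -23 0 0 0 0 0; -31 -23 0 0 0 0 0; -31 -23 0 0 0 0 0",
)

```text
time: 2.15
ee_pos: [0.5221, 0.0956, 0.2315]
tcp_rot: [[-0.95, 0.312, 0.001], [0.312, 0.95, 0.0], [-0.001, 0.0, -1.0]]
ft_force: [1.2, 0.0, 0.1]
grip_width: -0.0
grip_force: 0.0
```

Emit:
play_rows(
  steps="-33 -23 0 0 0 0 0; -33 -23 0 0 0 0 0; -33 -23 0 0 0 0 0; 0 0 20 0 0 0 0; 0 0 15 0 0 0 0",
)

```text
time: 2.57
ee_pos: [0.5951, -0.0014, 0.1951]
tcp_rot: [[-0.949, 0.315, -0.0], [0.315, 0.949, -0.0], [0.0, -0.0, -1.0]]
ft_force: [-0.9, 0.4, -0.2]
grip_width: -0.0001
grip_force: 0.0
```

Emit:
play_rows(
  steps="0 0 10 0 0 0 0; 0 0 10 0 0 0 0; 0 0 5 0 0 0 0",
)

```text
time: 2.82
ee_pos: [0.5934, 0.0014, 0.1699]
tcp_rot: [[-0.95, 0.311, -0.001], [0.311, 0.95, 0.0], [0.001, -0.0, -1.0]]
ft_force: [-0.6, -1.1, 0.1]
grip_width: 0.0001
grip_force: 0.0
```

Emit:
play_rows(
  steps="0 0 6 0 0 0 0; 0 0 6 0 0 0 0; 3 -1 6 0 0 0 0; 3 -1 6 0 0 0 0; 3 -1 6 0 0 0 0",
)

```text
time: 3.23
ee_pos: [0.5844, 0.0012, 0.1416]
tcp_rot: [[-0.95, 0.311, 0.002], [0.311, 0.95, -0.0], [-0.002, 0.0, -1.0]]
ft_force: [0.7, -0.6, 1.5]
grip_width: -0.0001
grip_force: 0.8
```

Emit:
play_rows(
  steps="3 -1 6 0 0 0 0; 3 -1 6 0 0 0 0; 3 -1 6 0 0 0 0; 3 -1 6 0 0 0 0; 3 -1 6 0 0 0 0",
)

```text
time: 3.65
ee_pos: [0.5682, 0.0009, 0.1107]
tcp_rot: [[-0.95, 0.312, 0.0], [0.312, 0.95, -0.0], [-0.0, -0.0, -1.0]]
ft_force: [1.1, -0.2, 1.2]
grip_width: -0.0002
grip_force: 0.7
```

Emit:
play_rows(
  steps="1 0 5 0 0 0 0; 1 0 5 0 0 0 0; 1 0 4 0 0 0 0; 0 0 4 0 0 0 0",
)

```text
time: 3.98
ee_pos: [0.5655, 0.0019, 0.0928]
tcp_rot: [[-0.95, 0.312, -0.0], [0.312, 0.95, 0.0], [0.0, -0.0, -1.0]]
ft_force: [-0.2, 0.4, 0.9]
grip_width: -0.0001
grip_force: 0.7
```

Emit:
play_rows(
  steps="0 0 2 0 0 0 0; 0 0 2 0 0 0 0; 0 0 1 0 0 0 0",
)

```text
time: 4.23
ee_pos: [0.5657, 0.0019, 0.088]
tcp_rot: [[-0.95, 0.311, -0.0], [0.311, 0.95, 0.0], [0.0, -0.0, -1.0]]
ft_force: [-0.5, -0.0, 1.9]
grip_width: -0.0
grip_force: 0.6
```

Emit:
play_rows(
  steps="0 0 1 0 0 0 0; 0 0 1 0 0 0 0",
)

```text
time: 4.4
ee_pos: [0.5659, 0.0019, 0.0864]
tcp_rot: [[-0.95, 0.312, 0.0], [0.312, 0.95, 0.0], [-0.0, 0.0, -1.0]]
ft_force: [-0.5, 0.6, 0.7]
grip_width: 0.0
grip_force: 0.7
```

Run:
```python
from h import *
print(bot.observe()["ft_force"],bot.observe()["ee_pos"])
b=imaging.get_image("side")[180:270,260:350];a=imaging.get_image("top")[145:245,235:355]
b=cv2.resize(b,(400,400),interpolation=cv2.INTER_CUBIC);a=cv2.resize(a,(400,400*100//120),interpolation=cv2.INTER_CUBIC)
a=cv2.copyMakeBorder(a,0,400-a.shape[0],0,0,0)
cv2.imwrite("pics/c.png",np.hstack([b,a]))
```

```text
[-0.53365615  0.60199103  0.66723021] [0.56586809 0.00189378 0.08638608]
```

View pics/c.png

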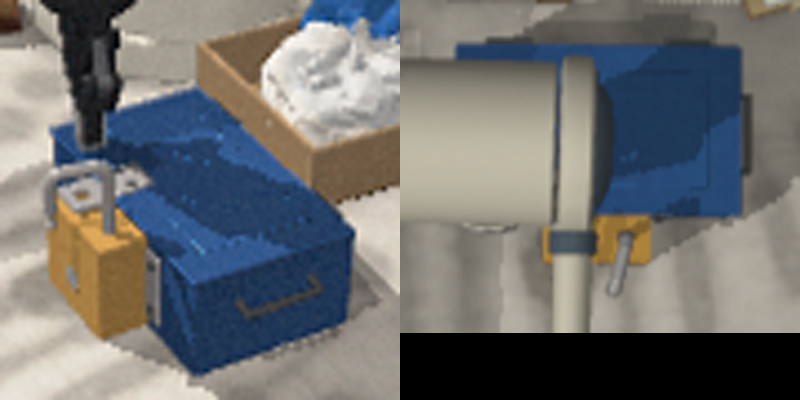

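The side view shows the lid down with the hasp plate at about (95,190) on the lock, and the shackle still open. I'll press until there's a clear stop.

Emit:
play_rows(
  steps="0 0 1 0 0 0 0; 0 0 0 0 0 0 0",
)

```text
time: 4.67
ee_pos: [0.5659, 0.0019, 0.0855]
tcp_rot: [[-0.95, 0.312, 0.0], [0.312, 0.95, 0.0], [-0.0, 0.0, -1.0]]
ft_force: [0.6, 0.3, 1.5]
grip_width: -0.0001
grip_force: 1.2
```

Emit:
play_rows(
  steps="0 0 1 0 0 0 0; 0 0 0 0 0 0 0",
)

```text
time: 4.83
ee_pos: [0.5661, 0.0018, 0.0855]
tcp_rot: [[-0.95, 0.312, 0.001], [0.312, 0.95, -0.0], [-0.001, 0.0, -1.0]]
ft_force: [-2.4, 0.2, 6.4]
grip_width: -0.0002
grip_force: 3.0
```

Emit:
play_rows(
  steps="0 0 1 0 0 0 0; 0 0 1 0 0 0 0; 0 0 0 0 0 0 0",
)

```text
time: 5.08
ee_pos: [0.5668, 0.0018, 0.0854]
tcp_rot: [[-0.95, 0.312, 0.004], [0.312, 0.95, -0.0], [-0.004, 0.001, -1.0]]
ft_force: [-4.2, 0.2, 12.5]
grip_width: -0.0002
grip_force: 6.3
```

Emit:
play_rows(
  steps="0 0 -30 0 0 0 0; 0 0 -35 0 0 0 36; 9 -34 -25 0 0 -1.6 36; 9 -34 0 0 0 -1.5 36; 9 -33 0 0 0 -1.5 36",
)

```text
time: 5.5
ee_pos: [0.512, -0.0869, 0.1739]
tcp_rot: [[-0.973, 0.231, 0.004], [0.231, 0.973, -0.001], [-0.004, -0.0, -1.0]]
ft_force: [0.3, -0.3, -0.1]
grip_width: 0.0362
grip_force: 0.0
```

Run:
```python
from h import *
s=bot.observe();print(s["ee_pos"],s["ft_force"],s["grip_width"])
print(np.degrees(np.arctan2(s["tcp_rot"][1][0],s["tcp_rot"][0][0])))
b=imaging.get_image("side")[180:270,240:330];a=imaging.get_image("top")[145:245,235:355]
b=cv2.resize(b,(400,400),interpolation=cv2.INTER_CUBIC);a=cv2.resize(a,(400,400*100//120),interpolation=cv2.INTER_CUBIC)
a=cv2.copyMakeBorder(a,0,400-a.shape[0],0,0,0)
cv2.imwrite("pics/d.png",np.hstack([b,a]))
```

```text
[ 0.51196613 -0.08692208  0.17386232] [ 0.28161281 -0.34240674 -0.11774226] 0.036164477527476487
166.62252467888862
```

View pics/d.png

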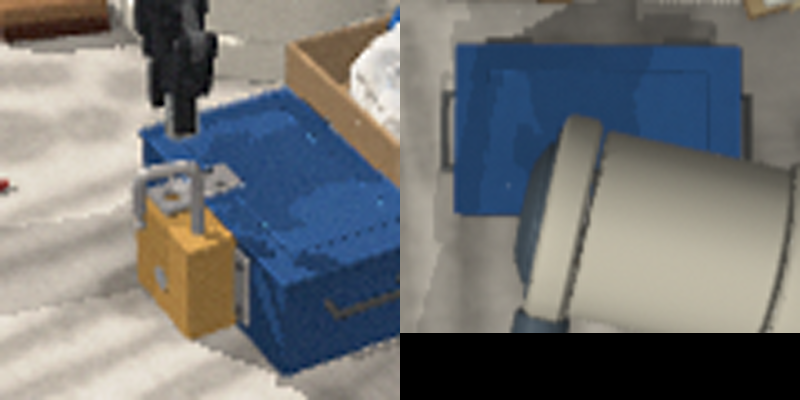

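The side view shows the fingertips at (180,135) above the bow at (170,172), so I'm descending to grip.

Emit:
play_rows(
  steps="1 0 20 0 0 0 36; 1 0 20 0 0 0 36; 0 0 11 0 0 0 36; 0 0 0 0 0 0 25",
  force=20,
)

```text
time: 5.93
ee_pos: [0.5082, -0.0851, 0.1168]
tcp_rot: [[-0.972, 0.234, -0.006], [0.234, 0.972, 0.002], [0.006, 0.0, -1.0]]
ft_force: [-0.5, 0.5, 0.2]
grip_width: 0.0257
grip_force: 0.0
```

Emit:
play_rows(
  steps="0 0 0 0 0 0 15; 0 0 0 0 0 0 4; 0 0 0 0 0 0 4; 0 0 0 0 0 0 4",
)

```text
time: 6.27
ee_pos: [0.5101, -0.0863, 0.1211]
tcp_rot: [[-0.972, 0.235, 0.001], [0.235, 0.972, -0.001], [-0.001, -0.001, -1.0]]
ft_force: [-0.4, -4.0, -2.5]
grip_width: 0.0091
grip_force: 19.5
```

Emit:
play_rows(
  steps="-0.2 2.5 0 0 0 7 4; -0.2 2.5 0 0 0 7 4; -0.2 2.5 0 0 0 7 4",
)

```text
time: 6.52
ee_pos: [0.5131, -0.0799, 0.1213]
tcp_rot: [[-0.82, 0.573, 0.001], [0.573, 0.82, -0.002], [-0.002, -0.001, -1.0]]
ft_force: [-0.7, -6.0, -0.8]
grip_width: 0.0089
grip_force: 19.6
```

Emit:
play_rows(
  steps="-0.6 1.7 0 0 0 7 4; -0.4 2.1 0 0 0 7 4; -0.2 2.5 0 0 0 7 4",
)

```text
time: 6.77
ee_pos: [0.5183, -0.0756, 0.1214]
tcp_rot: [[-0.56, 0.828, 0.001], [0.828, 0.56, -0.001], [-0.001, 0.0, -1.0]]
ft_force: [-0.9, -5.0, -1.8]
grip_width: 0.0094
grip_force: 19.5
```

Emit:
play_rows(
  steps="-0.7 2 0 0 0 7 4; -0.7 2.1 0 0 0 7 4; -0.3 2.5 0 0 0 7 4; 0 0 0 0 0 0 4",
)

```text
time: 7.1
ee_pos: [0.5252, -0.0736, 0.1213]
tcp_rot: [[-0.228, 0.974, 0.001], [0.974, 0.228, -0.0], [-0.001, 0.001, -1.0]]
ft_force: [-1.3, -2.3, -0.1]
grip_width: 0.009
grip_force: 19.7
```

Emit:
play_rows(
  steps="-0.4 2.5 0 0 0 7 4; -0.3 2.5 0 0 0 7 4; 0 0.4 0 0 0 1.2 4; 0 0 0 0 0 0 4",
)

```text
time: 7.43
ee_pos: [0.5302, -0.0735, 0.1211]
tcp_rot: [[0.026, 1.0, 0.0], [1.0, -0.026, -0.0], [-0.0, 0.0, -1.0]]
ft_force: [-2.9, -1.6, 0.2]
grip_width: 0.0091
grip_force: 19.8
```

Run:
```python
from h import *
s=bot.observe();print(s["ee_pos"],s["ft_force"],s["torque"])
b=imaging.get_image("side")[195:255,255:315];a=imaging.get_image("top")[145:245,235:355]
b=cv2.resize(b,(450,450),interpolation=cv2.INTER_CUBIC);a=cv2.resize(a,(350,350*100//120),interpolation=cv2.INTER_CUBIC)
a=cv2.copyMakeBorder(a,0,450-a.shape[0],0,0,0)
cv2.imwrite("pics/e.png",np.hstack([b,a]))
```

```text
[ 0.53020422 -0.07348207  0.12105866] [-2.9440017  -1.58771443  0.24512689] [-0.31287311  0.36426347 -0.07492234]
```

View pics/e.png

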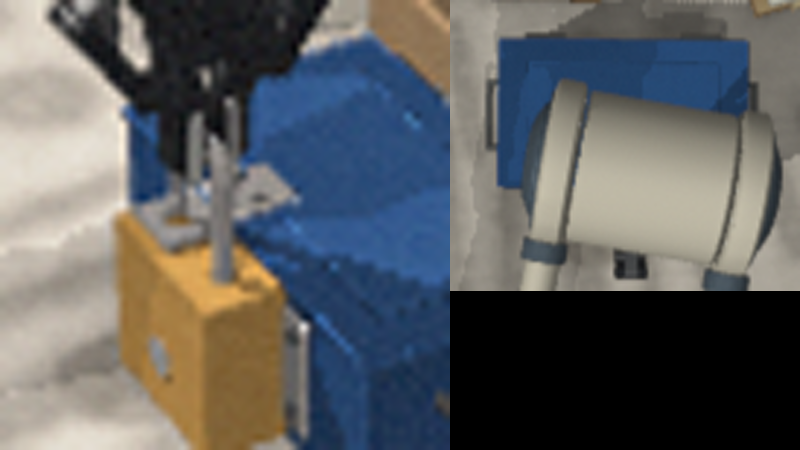

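The shackle's short leg appears over the hasp plate, near (185,215). I'll relieve the side force and press down in small steps.

Emit:
play_rows(
  steps="-0.4 -0.7 1 0 0 0 4; 0 0 1 0 0 0 4; 0 0 1 0 0 0 4; 0 0 1 0 0 0 4; 0 0 0 0 0 0 4",
)

```text
time: 7.95
ee_pos: [0.5297, -0.0737, 0.1166]
tcp_rot: [[0.03, 1.0, 0.001], [1.0, -0.03, 0.0], [0.0, 0.001, -1.0]]
ft_force: [-0.6, -0.2, 3.9]
grip_width: 0.0094
grip_force: 19.9
```

Emit:
play_rows(
  steps="0 0 1 0 0 0 4; 0 0 1 0 0 0 4; 0 0 1 0 0 0 4; 0 0 0 0 0 0 4",
)

```text
time: 8.28
ee_pos: [0.5295, -0.0737, 0.1132]
tcp_rot: [[0.03, 1.0, -0.0], [1.0, -0.03, 0.0], [0.0, -0.0, -1.0]]
ft_force: [-0.6, -0.9, 4.0]
grip_width: 0.009
grip_force: 19.8
```

Emit:
play_rows(
  steps="0 0 1 0 0 0 4; 0 0 1 0 0 0 4; 0 0 0 0 0 0 4",
)

```text
time: 8.53
ee_pos: [0.5294, -0.0738, 0.1111]
tcp_rot: [[0.031, 1.0, -0.0], [1.0, -0.031, 0.0], [0.0, -0.0, -1.0]]
ft_force: [-1.6, -0.5, 3.2]
grip_width: 0.0091
grip_force: 19.8
```

Emit:
play_rows(
  steps="0 0 1 0 0 0 4; 0 0 1 0 0 0 4; 0 0 0 0 0 0 4",
)

```text
time: 8.78
ee_pos: [0.5294, -0.0738, 0.1092]
tcp_rot: [[0.031, 1.0, -0.0], [1.0, -0.031, -0.0], [-0.0, -0.0, -1.0]]
ft_force: [0.7, -0.2, 3.6]
grip_width: 0.0089
grip_force: 19.8
```

Emit:
play_rows(
  steps="0 0 1 0 0 0 4; 0 0 1 0 0 0 4; 0 0 0 0 0 0 4",
)

```text
time: 9.03
ee_pos: [0.5295, -0.074, 0.1075]
tcp_rot: [[0.031, 1.0, 0.0], [1.0, -0.031, -0.001], [-0.001, 0.0, -1.0]]
ft_force: [-1.2, -1.8, 4.3]
grip_width: 0.0094
grip_force: 20.0
```

Emit:
play_rows(
  steps="0 0 1 0 0 0 4; 0 0 1 0 0 0 4; 0 0 0 0 0 0 4",
)

```text
time: 9.28
ee_pos: [0.5298, -0.0744, 0.1064]
tcp_rot: [[0.031, 1.0, 0.001], [1.0, -0.031, -0.001], [-0.001, 0.001, -1.0]]
ft_force: [-2.4, -2.3, 7.3]
grip_width: 0.0096
grip_force: 20.3
```

Emit:
play_rows(
  steps="0 0 0.7 0 0 0 4; 0 0 0 0 0 0 4",
)

```text
time: 9.45
ee_pos: [0.5298, -0.0744, 0.106]
tcp_rot: [[0.031, 1.0, 0.002], [1.0, -0.031, -0.001], [-0.001, 0.002, -1.0]]
ft_force: [-3.3, -1.7, 9.7]
grip_width: 0.0091
grip_force: 20.5
```

Emit:
play_rows(
  steps="0 0 0.7 0 0 0 4; 0 0 0 0 0 0 4",
)

```text
time: 9.62
ee_pos: [0.5298, -0.0745, 0.1055]
tcp_rot: [[0.031, 1.0, 0.002], [1.0, -0.031, -0.001], [-0.001, 0.002, -1.0]]
ft_force: [-2.3, -2.6, 10.3]
grip_width: 0.0095
grip_force: 20.6
```

Emit:
play_rows(
  steps="-0.6 -0.7 0 0 0 0 4; 0 0 0 0 0 0 4",
)

```text
time: 9.78
ee_pos: [0.5295, -0.0748, 0.1054]
tcp_rot: [[0.031, 1.0, 0.003], [1.0, -0.031, -0.001], [-0.001, 0.003, -1.0]]
ft_force: [-0.8, -2.0, 8.2]
grip_width: 0.0093
grip_force: 20.3
```

Run:
```python
from h import *
s=bot.observe();print(s["ee_pos"],s["ft_force"],s["torque"],s["grip_force"])
b=imaging.get_image("side")[195:255,255:315]
cv2.imwrite("pics/f.png",cv2.resize(b,(540,540),interpolation=cv2.INTER_CUBIC))
```

```text
[ 0.52951449 -0.07484491  0.10536726] [-0.80311701 -2.02373512  8.1663826 ] [-0.21787631 -0.0439632  -0.01291751] 20.34820206463337
```

View pics/f.png

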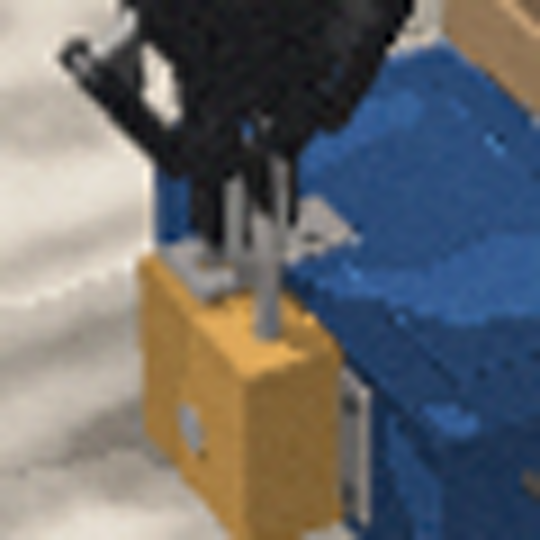

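The long leg stands at (265,330). The dark spot on the plate at (210,265) could be the hole or a fingertip, so I'll compare it with projected points.

Run:
```python
from h import *
for n,p in [("lockhole",(.5313,-.0510,.0845)),("heel",(.5299,-.093,.08)),("tcp",(.5295,-.0748,.105)),("shortleg at z.1",(.5313,-.0510,.1)),("bowmid",(.53,-.072,.120)),("finger front tip",(.515,-.072,.105)),("finger back",(.545,-.072,.105))]:
    print(n,((proj("side",p)-[255,195]+.5)*9).round())
```

```text
lockhole [217. 254.]
heel [272. 324.]
tcp [245. 242.]
shortleg at z.1 [217. 219.]
bowmid [242. 202.]
finger front tip [205. 250.]
finger back [279. 225.]
```

Emit:
play_rows(
  steps="-0.3 0 0.8 0 0 0 4; 0 0 0 0 0 0 4",
)

```text
time: 10.0
ee_pos: [0.5295, -0.0751, 0.1047]
tcp_rot: [[0.031, 1.0, 0.003], [1.0, -0.031, -0.001], [-0.001, 0.003, -1.0]]
ft_force: [-1.1, -1.5, 8.6]
grip_width: 0.0089
grip_force: 20.3
```

Emit:
play_rows(
  steps="0 0 0.6 0 0 0 4; 0 0 0 0 0 0 4",
)

```text
time: 10.17
ee_pos: [0.5294, -0.075, 0.1039]
tcp_rot: [[0.031, 1.0, 0.002], [1.0, -0.031, -0.001], [-0.001, 0.002, -1.0]]
ft_force: [-0.6, -2.7, 6.7]
grip_width: 0.0094
grip_force: 20.0
```

Emit:
play_rows(
  steps="0 0 0.6 0 0 0 4; 0 0 0 0 0 0 4",
)

```text
time: 10.33
ee_pos: [0.529, -0.0744, 0.1022]
tcp_rot: [[0.03, 1.0, 0.001], [1.0, -0.03, 0.001], [0.001, 0.001, -1.0]]
ft_force: [0.6, 0.8, 2.9]
grip_width: 0.0093
grip_force: 19.7
```

Emit:
play_rows(
  steps="0 0 0.6 0 0 0 4; 0 0 0 0 0 0 4",
)

```text
time: 10.5
ee_pos: [0.5287, -0.0744, 0.101]
tcp_rot: [[0.03, 1.0, -0.0], [1.0, -0.03, 0.001], [0.001, -0.0, -1.0]]
ft_force: [-0.3, 0.6, 3.3]
grip_width: 0.0092
grip_force: 19.7
```

Emit:
play_rows(
  steps="0 0 -1 0 0 0 4; 0 0 -1 0 0 0 4; 0 0 0 0 0 0 4",
)

```text
time: 10.75
ee_pos: [0.5284, -0.0743, 0.1026]
tcp_rot: [[0.03, 1.0, -0.001], [1.0, -0.03, 0.001], [0.001, -0.001, -1.0]]
ft_force: [1.0, 1.9, 0.3]
grip_width: 0.0092
grip_force: 19.7
```

Emit:
play_rows(
  steps="0 0 -1 0 0 0 4; 0 0 0 0 0 0 4",
)

```text
time: 10.92
ee_pos: [0.5281, -0.0742, 0.1029]
tcp_rot: [[0.03, 1.0, -0.003], [1.0, -0.03, 0.001], [0.001, -0.003, -1.0]]
ft_force: [0.7, 3.0, -6.1]
grip_width: 0.0089
grip_force: 19.6
```

It now holds against an upward pull (−6 N), so the pawl has clicked. I'll ease off and let go.

Emit:
play_rows(
  steps="0 0 0.8 0 0 0 4; 0 0 0 0 0 0 12; 0 0 0 0 0 0 20; 0 0 0 0 0 0 30; 0 0 0 0 0 0 36",
)

```text
time: 11.33
ee_pos: [0.5289, -0.075, 0.1042]
tcp_rot: [[0.031, 1.0, 0.001], [1.0, -0.031, -0.001], [-0.001, 0.001, -1.0]]
ft_force: [0.9, -0.1, -0.3]
grip_width: 0.0361
grip_force: 0.0
```

Emit:
play_rows(
  steps="0 0 -8 0 0 0 36; 0 0 -20 0 0 0 36; 0 0 -30 0 0 0 36; 0 0 -40 0 0 0 36; 0 0 -40 0 0 0 36",
)

```text
time: 11.75
ee_pos: [0.5281, -0.0746, 0.2431]
tcp_rot: [[0.031, 1.0, -0.001], [1.0, -0.031, 0.0], [0.0, -0.001, -1.0]]
ft_force: [0.2, -0.1, 0.0]
grip_width: 0.0358
grip_force: 0.0
```

Emit:
play_rows(
  steps="30 -20 -20 0 0 0 36; 30 -20 0 0 0 0 36; 30 -20 0 0 0 0 36; 30 -20 0 0 0 0 36; 30 -20 0 0 0 0 36",
)

```text
time: 12.17
ee_pos: [0.4323, 0.0793, 0.2628]
tcp_rot: [[0.031, 1.0, 0.002], [1.0, -0.031, 0.0], [0.0, 0.002, -1.0]]
ft_force: [0.1, 0.7, -0.1]
grip_width: 0.0359
grip_force: 0.0
```

Run:
```python
from h import *
s=bot.observe();print(s["ee_pos"],s["ft_force"])
b=imaging.get_image("side")[195:255,255:315];a=imaging.get_image("top")[145:245,235:355]
b=cv2.resize(b,(450,450),interpolation=cv2.INTER_CUBIC);a=cv2.resize(a,(350,350*100//120),interpolation=cv2.INTER_CUBIC)
a=cv2.copyMakeBorder(a,0,450-a.shape[0],0,0,0)
cv2.imwrite("pics/g.png",np.hstack([b,a]))
```

```text
[0.43232527 0.07926461 0.26278575] [ 0.12370333  0.67098201 -0.12308703]
```

View pics/g.png

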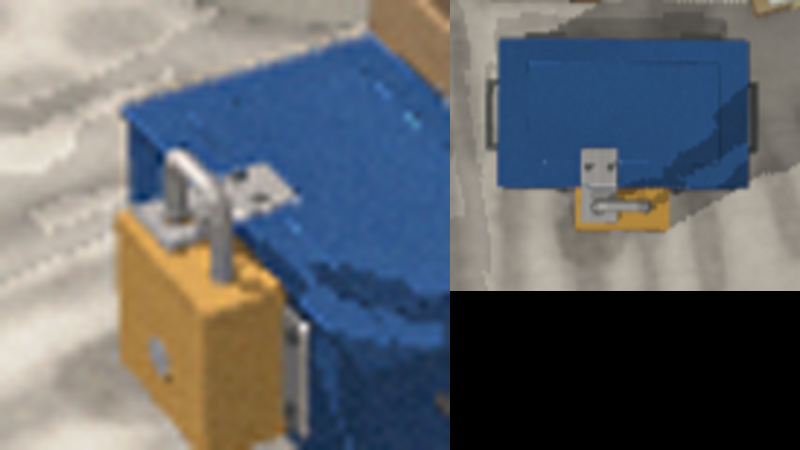

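The short leg is through the hasp plate at (178,215) and the bow is lower than before. I'll check its height, then hand in.

Run:
```python
from h import *
for z in(.08,.118,.136): print(z,((proj("side",(.53,-.072,z))-[255,195]+.5)*7.5).round(), ((proj("side",(.5299,-.093,.08))-[255,195]+.5)*7.5).round())
print(finish_job())
```

```text
0.08 [203. 245.] [227. 270.]
0.118 [202. 173.] [227. 270.]
0.136 [201. 137.] [227. 270.]Traceback (most recent call last):
  File "<stdin>", line 3, in <module>
NameError: name 'finish_job' is not defined
```

```bash
python3 -c "
from cell import finish_job
print(finish_job())"
```

```text
the job is handed in; nothing more can be done
None
```

The job is handed in: the lid is shut, the shackle's short leg is through the hasp hole and clicked down about 18 mm (it held when I pulled up, and stayed down once released), and the arm is clear of everything. The strongest press on the shackle that I read was about 10 N.

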